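# Snap the rotor onto the mini centrifuge and prove its lock with a pull

### The arm

A 7-joint arm with a two-finger parallel gripper is mounted at the origin on the work surface. World frame = base frame: x ahead of the robot, y to its left, z up, the work surface at z = 0. Lengths are in m, angles in rad, forces in N, time in s.
With the tool pointing down it reaches from about 0.425 to 0.875 m from the base axis. Payload 8.4 kg.
Tool frame: the origin (TCP) lies on the centre line of the jaws, within the pads' length; the fingertips stand 25 mm ahead of it and the grasp point (between the pads) lies 6 mm ahead of it; z points along the fingers, y is the line along which they close (so a half turn about z gives the same grasp; the last joint's range is limited). The gripper opens to 85 mm and grips with 20 to 120 N. Pads are 22 mm wide; open, the fingers measure 114 mm over their backs; the gripper's body (76 mm by 85 mm) begins 54 mm behind the grasp point. The pads swing forward as they close: fully open they stand 13 mm farther back than shut.
Start: joints at [-1.266, 0.333, 0.04, 1.465, -0.013, 1.343, -0.059], TCP at [0.255, 0.598, 0.256] pointing down, gripper open.
Joint ranges: [-2.58, 2.58], [-0.38, 2.09], [-1.3, 1.39], [0.25, 2.4], [-1.5, 4.64], [0.08, 2.09], [-2.65, 2.65]. Speed limits (rad/s): [2.22, 2.22, 2.79, 2.79, 3.14, 3.14, 3.14].

### API

Orientations are given as [roll, pitch, yaw] about the fixed x, y, z axes, in that order (R = Rz(yaw) Ry(pitch) Rx(roll)).
In Python, from cell import r, viewer, workorder gives the robot as it stands.
- The arm moves only by the tool move_arm, never from a script. Its argument "targets" is a list of rows, each a list of 7 numbers: the shift along the world's x, y, z in m, then the turn, a rotation vector about the world's x, y, z in degrees, then the closure, from -1 (fully open) to 1 (shut). A call has exactly 5 rows; each row shifts and turns the commanded pose from where the row before left it; what a row does not reach is not made up. A row lasts 1/8 s, in which the tool goes at most 62.5 mm and 10.7 degrees, less where a joint would pass 70% of its speed; a pose out of reach is approached as far as the arm can. A call is refused whole if a number of a shift passes 0.0625 or a number of a turn 10.7, either way. A call with a gripper value outside its range is refused whole. The fingers move at their own pace and stop on an object; "force" is the grip in N (left out, the last holds). Time passes only in rows, so rows that do not move let the fingers close, or fill a call up. It gives the time, the measured TCP pose, the force, the opening and the grip force at its end, in the units of the state.
- r.read_state(): the state, without advancing time (a new reading comes with each control period).
- viewer.get_image(name): name is "scene" or "top" or "wrist"; returns (picture, depth): 384x512x3 uint8, red, green, blue; 384x512 float32, m along the optical axis (not along the pixel's ray), 0 where there is no reading.
- viewer.get_calibration(name): a dict with "fov_y" (degrees; the focal length in pixels is half the picture's height over the tangent of half this angle, whatever the lens; pixels are square), "cx", "cy" (the principal point, pixels), "position" and "rotation" of the camera in the world. Camera axes: x right, y up, looking along -z (the intrinsics and any distortion apply to the point x, -y, -z); pixel columns grow to the right and rows downward; lengths in m; the calibration is good to about 2 mm. A picture is of the moment at which its call begins: read the wrist's pose just before it. get_calibration takes no time and is no camera call; for the wrist camera it gives the pose at the moment of the call.
- workorder.hand_in(): hands the job in; it is judged then, once.
The state is a dict: "clock": time; "q": joint angles; "joint_velocities": joint speeds; "joint_torque": joint torques, N m; "eef_pos": TCP position; "tool_rot": TCP orientation; "ft_force": force on the tool from outside, world axes, zero at the start; "wrist_torque": the same for the moment, N m; "opening": finger opening in m; "gripper_force": force on a finger pad.
Only numpy, scipy, OpenCV 4.12 (cv2) and the standard library are available. Lean on these libraries where they do the work, as an engineer would, in place of code of your own. Each camera call takes 0.05 s, during which the arm holds its last target. There are 200 camera calls.

### The job

Fit the blue eight-hole rotor on the drive shaft of the open mini centrifuge: turn it so that its slots meet the shaft's cross-pin and press it straight down, with no more than 25 newtons, until it snaps fully home. Then prove that the lock holds: keep hold of its knob, pull straight up with a steadily rising force, without a jerk, to about 12 newtons on the lock (beyond the rotor's own weight; never 18), keep that pull for a second, then let it down again and let go with the rotor locked and home on the shaft. Leave the grey strip rotor, the rack, the jars and the other loose things where they are.

Things in the scene. Friction and masses are not known exactly. Their poses are not given: they have to be found in the camera images.
- rotor_grip (a point): Grasp point of the blue rotor: on its axis, at the knob, 52 mm above its flat underside. Rotor: loose, about 0.2 kg; a blue cone-shaped disc 90 mm across and 30 mm high with eight black tube holes; from its flat top a round black knob 22 mm in diameter rises, 30 to 66 mm above the underside. Any grasp yaw will do. z is up, x towards the white index line on its top.
- rotor_foot (a point): Centre of the blue rotor's flat underside, on which it stands on the bench; axes as rotor_grip. In the underside is a central bore 12 mm wide, 20 mm deep, and two slots 5.5 mm wide crossing it at right angles, along the rotor's x and y (the white index line on top marks x): so four yaws, 90 degrees apart, fit the cross-pin. Inside the bore, above a 6 mm high lip, is the recess for the catches.
- shaft_seat (a point): Centre of the steel shoulder (26 mm across) of the drive shaft, on which rotor_foot rests when home; z up along the shaft, x along the brass cross-pin (18 mm long, 3 mm thick, 3.5 mm above the shoulder). The pin must lie in one of the rotor's slots, with about 7 degrees of play each way; if it does not, the rotor stops 5 mm too high and lifts off freely.
- shaft_tip (a point): Top end of the drive shaft, 19 mm above the shoulder, axes as shaft_seat. The shaft is 10 mm thick, tapering over its top 5.5 mm. Four sprung catches on it are pushed in by the rotor coming down (5 to 10 N) and snap out over a lip in its bore only when it is pressed home onto the shoulder. Locked, it can still rise 0.5 to 2.7 mm (worn lock: play unknown) before the catches take the pull.
- centrifuge: White mini centrifuge, fixed, lid open; origin on the bench under the shaft axis, x away from its front panel. Housing 54 mm high, from 82 mm before (-x) to 98 mm behind the axis, 158 mm wide; on it, round the shaft, a bowl 142 mm across outside, 130 mm inside, rim 98 mm above the bench. The clear domed lid stands open, hinged 91 mm behind the axis, leaning back, up to 240 mm high.
- drive_mount (a joint): Rise of motor and shaft together on the rubber motor mounts, m: 0 unloaded, positive pulled up, negative pressed down. Stiff: 40 N per mm, so 12 N of pull lifts it only 0.3 mm and this noisy reading is too coarse to stop by: go by the force felt.
- spindle (a joint): Turn of the shaft about its axis, rad, positive anticlockwise from above. It turns freely through the motor's slight drag (0.02 N m).
- strip_rotor: Bystander: grey strip rotor, 84 mm across, 52 mm high with a white knob 18 mm thick; origin at the centre of its underside.
- tube_rack: Bystander: yellow tube rack 62 x 118 x 30 mm (40 mm with tubes); origin at the centre of its underside.
- jar_tall: Bystander: seed jar 68 mm across, 130 mm high; origin at the centre of its underside.
- jar_mid: Bystander: seed jar 60 mm across, 95 mm high; origin at the centre of its underside.
- jar_small: Bystander: seed jar 52 mm across, 70 mm high; origin at the centre of its underside.
- jar_lid: Bystander: loose black jar lid 72 mm across, 11 mm high; origin at the centre of its underside.
- beaker: Bystander: glass beaker 68 mm across, 80 mm high, with brushes and forceps standing up to 155 mm; origin at the centre of its underside.

How it is judged:
By the outcome, as a careful person would: the job done as asked, in the order asked, and still so for the second after the job is handed in, with the robot touching nothing.
It also fails if it takes over 72 s, if anything falls off the work surface, if the arm or the gripper's body presses on something with over 40 N, if the wrist force passes 120 N, or if a joint passes its speed limit or range.

## Working session

There is one attempt and no reset: what is moved stays moved. The work goes in short steps, Python scripts to look and compute and a tool call to move; the robot and the scene stay as the last step left them, time stands still between calls to the robot, and variables do not carry over. Pictures are saved under pics/ and viewed, at most 10 in all, crops included, and the job is handed in when it is done.

Besides the shell and the picture viewer there is one more tool, called after "Request:" as name([rows], argument=value, ...), one row to a line, values as JSON. move_arm: Moves the arm, as the interface text tells. Its arguments: {"type":"object","properties":{"targets":{"type":"array","items":{"type":"array","items":{"type":"number"}}},"force":{"type":"number"}},"required":["targets"]}

```bash
ls; mkdir -p pics; python3 - <<'E'
from cell import r, viewer, workorder
import cv2,numpy as np
s=r.read_state(); print({k:np.round(v,3) for k,v in s.items()})
ims=[]
for n in ("scene","top"):
    p,d=viewer.get_image(n); np.savez(f"{n}0.npz",p=p,d=d)
    cv2.imwrite(f"pics/{n}0.png",p[:,:,::-1])
for n in ("scene","top","wrist"):print(n,viewer.get_calibration(n))
E
```

```text
pics
{'clock': np.float64(0.0), 'q': array([-1.266,  0.334,  0.04 ,  1.466, -0.013,  1.343, -0.059]), 'joint_velocities': array([-0.001,  0.   ,  0.   ,  0.002,  0.   , -0.001,  0.004]), 'joint_torque': array([-1.0000e-03, -6.5855e+01,  1.3650e+00, -4.0558e+01,  1.7000e-02,
        1.3000e-02,  0.0000e+00]), 'eef_pos': array([0.255, 0.597, 0.255]), 'tool_rot': array([-3.14 ,  0.   ,  2.738]), 'ft_force': array([ 0.548, -0.101,  0.529]), 'wrist_torque': array([-0.039,  0.021, -0.005]), 'gripper_force': np.float64(0.0), 'opening': np.float64(0.085)}
scene {'fov_y': 57.44138801308367, 'cx': 259.08676669597986, 'cy': 191.02150678904172, 'position': array([1.12700861, 0.4936523 , 0.78098689]), 'rotation': array([0.83326531, 0.01941382, 2.2607066 ])}
top {'fov_y': 45.061467434093046, 'cx': 253.52384334403172, 'cy': 194.85487187536683, 'position': array([0.33987491, 0.0047316 , 1.50200989]), 'rotation': array([ 0.12915483,  0.00656602, -1.58547123])}
wrist {'fov_y': 69.16489732316815, 'cx': 254.72502099943756, 'cy': 193.1358957463543, 'position': array([0.19234069, 0.62419014, 0.37347096]), 'rotation': array([-0.27361456,  0.00158988,  1.16719667])}
```

View pics/scene0.png

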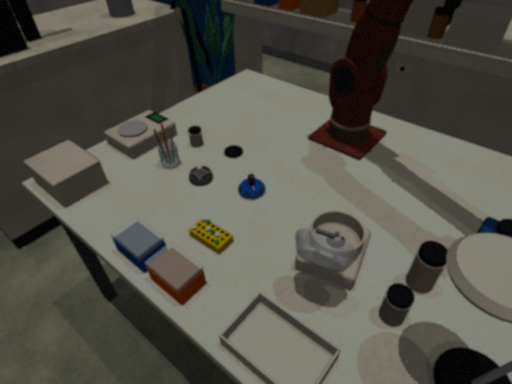

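View pics/top0.png

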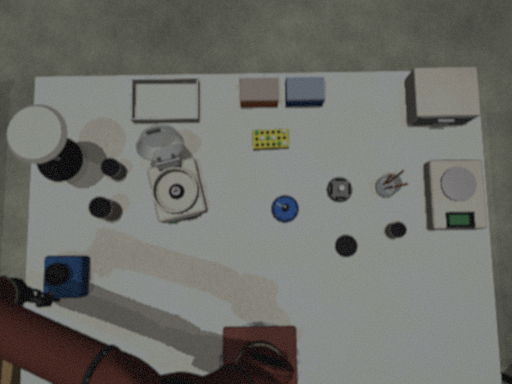

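The scene view shows the blue rotor at about (252,187) and the open centrifuge at (333,240). In the top view the rotor is at (285,208) and the centrifuge shaft at (176,191). Next I'll turn these into positions.

```bash
cat > h.py <<'E'
import numpy as np, cv2
from scipy.spatial.transform import Rotation as Ro
from cell import r, viewer, workorder
def cam(n): return viewer.get_calibration(n)
def f(c): return 192/np.tan(np.radians(c["fov_y"]/2))
def ray(c,u,v):
    u=np.asarray(u,float);v=np.asarray(v,float)
    d=np.stack([(u-c["cx"])/f(c),-(v-c["cy"])/f(c),-np.ones_like(u)],-1)
    return d@Ro.from_euler("xyz",c["rotation"]).as_matrix().T
def onplane(c,u,v,z):
    d=ray(c,u,v); return c["position"]+d*((z-c["position"][2])/d[...,2])[...,None]
def depthpt(c,u,v,dep): return c["position"]+ray(c,u,v)*np.asarray(dep)[...,None]
def proj(c,P):
    q=(np.asarray(P)-c["position"])@Ro.from_euler("xyz",c["rotation"]).as_matrix()
    return np.stack([c["cx"]-f(c)*q[...,0]/q[...,2],c["cy"]+f(c)*q[...,1]/q[...,2]],-1)
def blue(p):
    h=cv2.cvtColor(p,cv2.COLOR_RGB2HSV); return cv2.inRange(h,(100,130,50),(130,255,255))
E
python3 - <<'E'
from h import *
for n in ("scene","top"):
    z=np.load(n+"0.npz");p,d=z["p"],z["d"];c=cam(n)
    k,l,st,ce=cv2.connectedComponentsWithStats(blue(p))
    for i in range(1,k):
        if st[i,4]>60: 
            u,v=ce[i]; print(n,st[i],ce[i],onplane(c,u,v,.02),depthpt(c,u,v,d[int(v),int(u)]))
    vv,uu=np.nonzero(d>0); P=depthpt(c,uu,vv,d[vv,uu])
    print("bench",np.median(P[np.abs(P[:,2])<.02],0))
    w=P[(abs(P[:,0]-.55)<.25)&(abs(P[:,1]-.33)<.2)]
    rim=w[(w[:,2]>.093)&(w[:,2]<.103)]; print(n,"rim",len(rim),np.median(rim,0),rim.min(0),rim.max(0))
c=cam("top");z=np.load("top0.npz")
for u,v in((176,191),(174,191),(180,191),(160,191),(194,191)): print(depthpt(c,u,v,z["d"][v,u]))
E
```

```text
scene [239 179  25  19 302] [251.1986755  188.70529801] [ 0.49755226 -0.07822801  0.02      ] [ 0.50125382 -0.07486503  0.02447502]
scene [480 226  14   6  64] [486.390625 228.9375  ] [0.21358306 0.55754739 0.02      ] [0.27367208 0.5533441  0.07006096]
bench [ 0.55153989  0.14829678 -0.00257896]
scene rim 405 [0.5222926  0.44229675 0.09481278] [0.47190887 0.18763908 0.09302206] [0.64376422 0.50856212 0.10299222]
top [272 197  25  24 375] [284.91466667 208.63466667] [ 0.48624249 -0.0886243   0.02      ] [ 0.48159528 -0.08566022  0.06705422]
top [ 44 257  39  41 772] [ 67.31217617 274.99481865] [0.28578736 0.60493136 0.02      ] [0.28930814 0.56586197 0.11646993]
bench [ 3.83381235e-01 -5.47120025e-02  1.73405897e-04]
top rim 627 [0.60919773 0.30134214 0.09739754] [0.45844457 0.184655   0.09301874] [0.65319383 0.48311983 0.10297959]
[0.54098401 0.25248557 0.07650105]
[0.53972712 0.25700837 0.086094  ]
[0.54300334 0.24261494 0.06079564]
[0.54546581 0.30781297 0.05034266]
[0.54279606 0.19898482 0.05737964]
```

Request:
move_arm([
  [0.0285, -0.0347, 0.006, 0, 0, 0, -1],
  [0.0285, -0.0347, 0.006, 0, 0, 0, -1],
  [0.0285, -0.0347, 0.006, 0, 0, 0, -1],
  [0.0285, -0.0347, 0.006, 0, 0, 0, -1],
  [0.0285, -0.0347, 0.006, 0, 0, 0, -1],
])

```text
clock: 0.72
eef_pos: [0.3986, 0.4228, 0.2862]
tool_rot: [-3.141, -0.0, 2.738]
ft_force: [1.0, 1.0, 0.5]
opening: 0.0853
gripper_force: 0.0
```

Request:
move_arm([
  [0.0285, -0.0347, 0, 0, 0, 0, -1],
  [0.0285, -0.0347, 0, 0, 0, 0, -1],
  [0.0285, -0.0347, 0, 0, 0, 0, -1],
  [0.0285, -0.0347, 0, 0, 0, 0, -1],
  [0.0285, -0.0347, 0, 0, 0, 0, -1],
])

```text
clock: 1.35
eef_pos: [0.541, 0.2494, 0.286]
tool_rot: [-3.141, -0.0, 2.738]
ft_force: [1.0, 0.4, 0.9]
opening: 0.0852
gripper_force: 0.0
```

Request:
move_arm([
  [0, 0, 0, 0, 0, 0, -1],
  [0, 0, 0, 0, 0, 0, -1],
  [0, 0, 0, 0, 0, 0, -1],
  [0, 0, 0, 0, 0, 0, -1],
  [0, 0, 0, 0, 0, 0, -1],
])

```text
clock: 1.98
eef_pos: [0.5401, 0.2513, 0.2864]
tool_rot: [3.141, -0.0, 2.739]
ft_force: [0.7, 0.3, 0.8]
opening: 0.0852
gripper_force: 0.0
```

```bash
python3 - <<'E'
from h import *
c=cam("wrist");p,d=viewer.get_image("wrist");np.savez("w1.npz",p=p,d=d,**c)
cv2.imwrite("pics/w1.png",cv2.convertScaleAbs(p[:,:,::-1],alpha=1.4));print(c,r.read_state()["eef_pos"])
E
```

```text
{'fov_y': 69.16489732316815, 'cx': 254.72502099943756, 'cy': 193.1358957463543, 'position': array([0.47707554, 0.27782858, 0.40430974]), 'rotation': array([-2.73450492e-01,  7.86983014e-05,  1.16815546e+00])} [0.54016917 0.25107004 0.28633169]
```

View pics/w1.png

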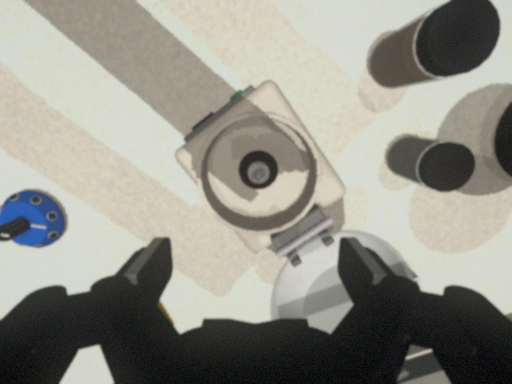

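The wrist view shows the shaft inside its dark collar at about (259,172), the bowl rim centred at about (259,173) and the lid hinge at (302,232). I'll zoom in on the shaft and pin and measure with depth.

```bash
python3 - <<'E'
from h import *
z=np.load("w1.npz");p,d=z["p"],z["d"];c={k:z[k] for k in("fov_y","cx","cy","position","rotation")}
cr=p[147:197,229:289]
cv2.imwrite("pics/w1c.png",cv2.resize(cv2.convertScaleAbs(cr[:,:,::-1],alpha=1.8),None,fx=12,fy=12,interpolation=cv2.INTER_CUBIC))
vv,uu=np.mgrid[0:384,0:512]; P=depthpt(c,uu,vv,d)
np.set_printoptions(precision=1,suppress=True,linewidth=200)
print(P[156:190:2,240:280:2,2]*1000)
m=(P[...,2]>.095)&(P[...,2]<.102)&(np.hypot(P[...,0]-.54,P[...,1]-.252)<.09)
X=P[m]; A=np.c_[2*X[:,:2],np.ones(len(X))]; s=np.linalg.lstsq(A,(X[:,:2]**2).sum(1),rcond=None)[0]; print("rim fit",s[:2]*1000,1000*np.sqrt(s[2]+s[0]**2+s[1]**2),m.sum(),X.mean(0)*1000)
m=(P[...,2]>.069)&(P[...,2]<.12)&(np.hypot(P[...,0]-.54,P[...,1]-.252)<.03); X=P[m];print("shaft",X.mean(0)*1000,m.sum(),X.max(0)*1000, np.argwhere(m).mean(0))
E
```

```text
[[ 54.4  54.7  55.8  55.5  57.2  58.1  59.1  58.9  60.5  60.1  60.1  58.9  58.1  58.5  56.7  55.1  54.9  52.7  55.3  55. ]
 [ 55.1  54.3  57.2  57.6  58.8  59.9  61.2  61.4  61.3  60.4  62.   61.4  60.5  60.7  59.9  57.3  55.4  53.4  54.3  55.1]
 [ 54.8  55.8  57.2  58.7  60.8  62.   63.1  61.2  62.4  61.8  61.9  62.   62.3  61.9  59.1  60.3  57.6  54.8  53.7  55.8]
 [ 54.5  57.2  59.1  60.   60.2  60.2  63.7  66.4  69.3  70.6  67.8  68.1  62.4  61.9  61.9  58.5  58.1  54.9  54.7  54.8]
 [ 55.5  56.3  59.9  60.6  62.1  66.7  71.   72.2  74.1  73.2  72.4  72.7  71.3  64.4  61.2  60.4  58.3  57.7  55.8  53.3]
 [ 58.4  58.6  60.7  61.6  63.2  73.2  73.2  72.1  72.4  72.7  72.5  73.7  72.6  72.   61.3  63.8  59.6  57.9  57.1  53.8]
 [ 57.6  58.2  59.9  61.7  66.2  73.   71.9  71.6  73.7  81.1  72.2  72.6  71.4  72.1  67.5  62.7  61.7  57.8  56.7  54.5]
 [ 57.9  59.1  61.2  61.4  71.8  72.4  71.8  71.4  76.3  85.6  76.6  76.9  73.3  72.   72.2  61.6  60.1  59.6  57.8  54.4]
 [ 56.8  59.2  62.2  62.3  71.3  73.2  72.3  74.1  86.8  87.   87.5  73.   72.8  73.   71.9  61.6  59.8  58.   56.7 
[... 420 characters left out ...]
 72.8  72.6  87.9  71.   72.7  72.8  61.8  61.5  60.3  57.8  54.2  55.8  54.9]
 [ 54.8  53.2  54.8  57.9  59.7  61.7  62.1  72.7  72.6  73.   72.8  71.6  61.7  61.5  59.7  58.6  56.   55.1  53.3  54.9]
 [ 55.4  55.4  55.4  55.9  58.2  58.5  60.   62.2  61.3  60.5  60.7  61.3  60.5  59.   56.6  55.4  54.1  54.7  54.1  54.2]
 [ 54.7  54.5  54.8  53.9  55.7  56.7  57.2  59.2  60.   59.6  58.9  58.7  57.7  56.   55.2  53.8  55.   54.2  53.4  53.7]
 [ 54.1  53.8  55.5  54.6  53.7  53.9  55.5  56.   56.7  57.9  56.   56.8  55.   53.2  54.7  54.4  56.4  55.3  55.2  54.8]]
rim fit [545.8 256.2] 69.89493202067901 2824 [558.6 260.8  98. ]
shaft [539.7 255.3  76.3] 361 [553.9 267.5  92.6] [172.6 257.9]
```

View pics/w1c.png

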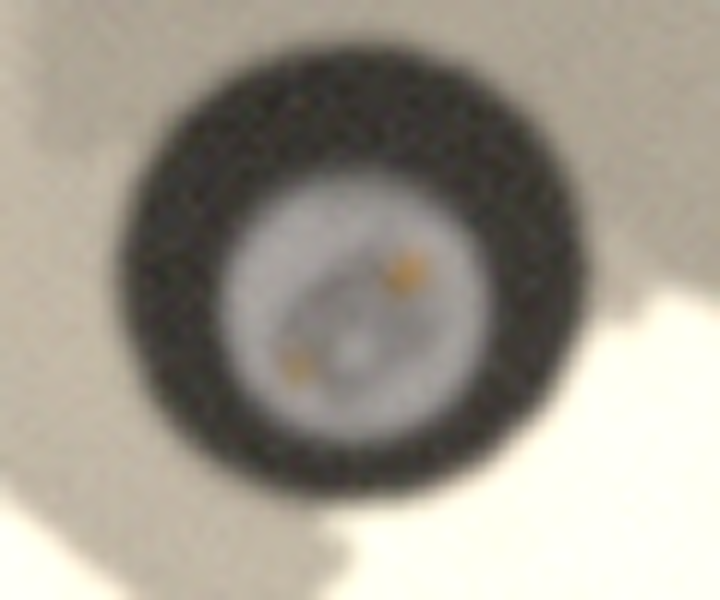

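The crop shows the steel shoulder disc centred at crop (355,305) and the brass pin ends at (405,272) and (297,365). Shoulder height is about 72.5 mm and the tip about 92 mm. I'll go closer for a precise measurement.

Request:
move_arm([
  [-0.001, 0.001, -0.02, 0, 0, 0, -1],
  [-0.001, 0.001, -0.03, 0, 0, 0, -1],
  [0, 0, -0.03, 0, 0, 0, -1],
  [0, 0, -0.01, 0, 0, 0, -1],
  [0, 0, 0, 0, 0, 0, -1],
])

```text
clock: 2.65
eef_pos: [0.5383, 0.2527, 0.1963]
tool_rot: [-3.141, -0.0, 2.738]
ft_force: [-0.7, 1.1, -0.1]
opening: 0.0855
gripper_force: 0.0
```

```bash
python3 - <<'E'
from h import *
np.set_printoptions(precision=2,suppress=True)
print(r.read_state()["eef_pos"],r.read_state()["tool_rot"])
acc=[]
for i in range(4):
    c=cam("wrist");p,d=viewer.get_image("wrist");acc.append(p.astype(float))
p=np.mean(acc,0).astype(np.uint8);np.savez("w2.npz",p=p,d=d,**c)
print(c)
vv,uu=np.mgrid[0:384,0:512]; P=depthpt(c,uu,vv,d)
rr=np.hypot(P[...,0]-.54,P[...,1]-.255)
m=(P[...,2]>.070)&(P[...,2]<.075)&(rr<.02)
print("shoulder z",np.median(P[m],0)*1000,"tip",np.percentile(P[rr<.012][:,2],[95,99])*1000)
g=m.astype(np.uint8); g|=((P[...,2]>.07)&(rr<.012)).astype(np.uint8)
hull=cv2.convexHull(np.argwhere(m)[:,::-1].astype(np.int32)); e=cv2.fitEllipse(hull);print("ell",e,onplane(c,e[0][0],e[0][1],.0725)*1000)
h=cv2.cvtColor(p,cv2.COLOR_RGB2HSV).astype(int)
b=((rr<.016)&(h[...,1]>70)&(h[...,0]<30)).astype(np.uint8)
k,l,st,ce=cv2.connectedComponentsWithStats(b);pts=[]
for i in range(1,k):
    if st[i,4]>4: w=onplane(c,*ce[i],.076);pts.append(w);print(st[i],ce[i],w*1000)
u,v=map(int,e[0]);cv2.imwrite("pics/w2c.png",cv2.resize(cv2.convertScaleAbs(p[v-32:v+32,u-40:u+40,::-1],alpha=1.8),None,fx=9,fy=9,interpolation=cv2.INTER_CUBIC));print(u,v)
E
```

```text
[0.54 0.25 0.2 ] [-3.14 -0.    2.74]
{'fov_y': 69.16489732316815, 'cx': 254.72502099943756, 'cy': 193.1358957463543, 'position': array([0.48, 0.28, 0.32]), 'rotation': array([-0.27, -0.  ,  1.17])}
shoulder z [537.18 255.99  72.51] tip [266.53 267.32]
ell ((257.44403076171875, 193.2816162109375), (27.820058822631836, 28.413074493408203), 88.42121124267578) [540.12 255.17  72.5 ]
[262 189   5   4  14] [263.79 190.36] [538.92 261.78  76.  ]
257 193
```

View pics/w2c.png

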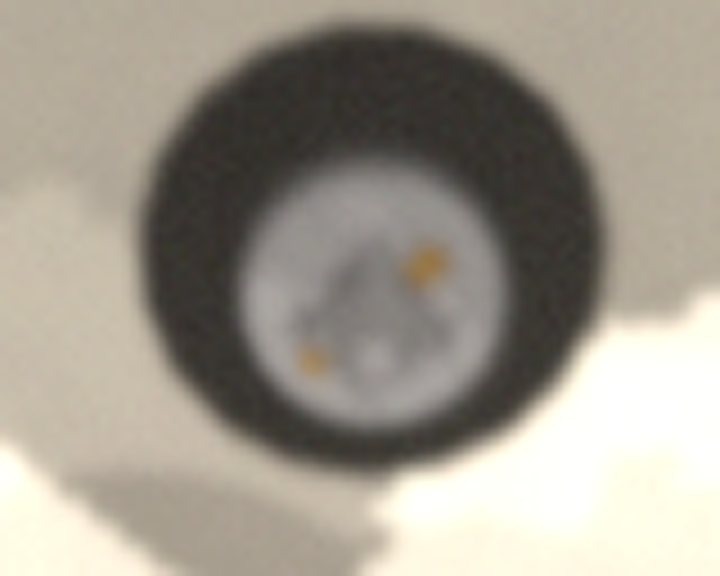

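The shoulder disc is centred at image (257.4,193.3), with pin ends at crop (427,264) and (313,360). Now I'll compute the pin yaw.

```bash
python3 - <<'E'
from h import *
np.set_printoptions(precision=2,suppress=True)
z=np.load("w2.npz");p=z["p"];c={k:z[k] for k in("fov_y","cx","cy","position","rotation")}
sh=np.array([.5401,.2552]); c0=(257-40,193-32)
h=p.astype(float);sat=h[...,0]-h[...,2]
sub=sat[161:225,217:297]; bg=np.median(sub[20:45,28:55])
pts=[]
for (x,y) in((427,264),(313,360)):
    u,v=x/9-.5,y/9-.5; U,V=np.meshgrid(np.arange(int(u)-3,int(u)+5),np.arange(int(v)-3,int(v)+5))
    w=np.clip(sub[V,U]-bg-12,0,None); uu,vv=(w*U).sum()/w.sum()+217,(w*V).sum()/w.sum()+161
    P=onplane(c,uu,vv,.0772);pts.append(P);dd=P[:2]-sh
    print(uu,vv,P*1000,np.degrees(np.arctan2(dd[1],dd[0])),np.hypot(*dd)*1000,w.sum())
dd=pts[0]-pts[1];print(np.degrees(np.arctan2(dd[1],dd[0])),np.hypot(*dd[:2])*1000,(pts[0]+pts[1])*500, "shaft axis px at .0772/.0915",proj(c,[.5401,.2552,.0772]),proj(c,[.5401,.2552,.0915]))
E
```

```text
263.93962264150946 190.1320754716981 [538.47 262.07  77.2 ] 103.36041665773459 7.064678581967064 265.0
251.2674418604651 200.86046511627907 [543.2 247.8  77.2] -67.29559929188397 8.022336491348106 86.0
108.32962271958003 15.037088092140843 [540.83 254.94  77.2 ] shaft axis px at .0772/.0915 [257.52 194.69] [257.71 199.39]
```

Request:
move_arm([
  [-0.0052, -0.034, 0, 0, 0, 0, -1],
  [-0.0052, -0.034, 0, 0, 0, 0, -1],
  [-0.0052, -0.034, 0, 0, 0, 0, -1],
  [-0.0052, -0.034, 0, 0, 0, 0, -1],
  [-0.0052, -0.034, 0, 0, 0, 0, -1],
])

```text
clock: 3.48
eef_pos: [0.5126, 0.0817, 0.1973]
tool_rot: [3.14, 0.001, 2.738]
ft_force: [0.6, -0.1, -0.5]
opening: 0.0856
gripper_force: 0.0
```

Request:
move_arm([
  [-0.0052, -0.034, 0, 0, 0, 0, -1],
  [-0.0052, -0.034, 0, 0, 0, 0, -1],
  [-0.0052, -0.034, 0, 0, 0, 0, -1],
  [-0.0052, -0.034, 0, 0, 0, 0, -1],
  [-0.0052, -0.034, 0, 0, 0, 0, -1],
])

```text
clock: 4.1
eef_pos: [0.4866, -0.0885, 0.1973]
tool_rot: [3.141, 0.002, 2.738]
ft_force: [0.9, -0.0, -0.6]
opening: 0.0849
gripper_force: 0.0
```

Request:
move_arm([
  [0, 0, 0, 0, 0, 0, -1],
  [0, 0, 0, 0, 0, 0, -1],
  [0, 0, 0, 0, 0, 0, -1],
  [0, 0, 0, 0, 0, 0, -1],
  [0, 0, 0, 0, 0, 0, -1],
])

```text
clock: 4.72
eef_pos: [0.4865, -0.0869, 0.1963]
tool_rot: [-3.142, -0.0, 2.738]
ft_force: [-0.7, -0.3, -0.2]
opening: 0.0854
gripper_force: 0.0
```

```bash
python3 - <<'E'
from h import *
np.set_printoptions(precision=4,suppress=True)
print(r.read_state()["eef_pos"],r.read_state()["tool_rot"])
acc=[]
for i in range(4):
    c=cam("wrist");p,d=viewer.get_image("wrist");acc.append(p.astype(float))
p=np.mean(acc,0).astype(np.uint8);np.savez("w3.npz",p=p,d=d,**c)
vv,uu=np.mgrid[0:384,0:512]; P=depthpt(c,uu,vv,d)
rr=np.hypot(P[...,0]-.488,P[...,1]+.084)
k=(P[...,2]>.058)&(P[...,2]<.072)&(rr<.03); kc=np.argwhere(k).astype(np.int32)[:,::-1]
print("knob top z",np.median(P[k],0),k.sum()); e=cv2.fitEllipse(cv2.convexHull(kc));print(e,onplane(c,*e[0],.066))
m=blue(p);m[rr>.07]=0;cn=max(cv2.findContours(m,0,2)[0],key=cv2.contourArea);e=cv2.fitEllipse(cv2.convexHull(cn));print("base",e,onplane(c,*e[0],.003))
u,v=map(int,e[0]);print(u,v);cv2.imwrite("pics/w3c.png",cv2.resize(cv2.convertScaleAbs(p[v-60:v+60,u-80:u+80,::-1],alpha=1.6),None,fx=5,fy=5,interpolation=cv2.INTER_CUBIC))
E
```

```text
[ 0.4865 -0.0869  0.1963] [-3.1415 -0.      2.7385]
knob top z [ 0.4838 -0.0881  0.0663] 462
((252.9946746826172, 189.4931182861328), (24.29458236694336, 25.31170082092285), 2.8904619216918945) [ 0.4836 -0.088   0.066 ]
base ((253.18301391601562, 176.53057861328125), (74.04920959472656, 76.01749420166016), 173.1495819091797) [ 0.4849 -0.0888  0.003 ]
253 176
```

View pics/w3c.png

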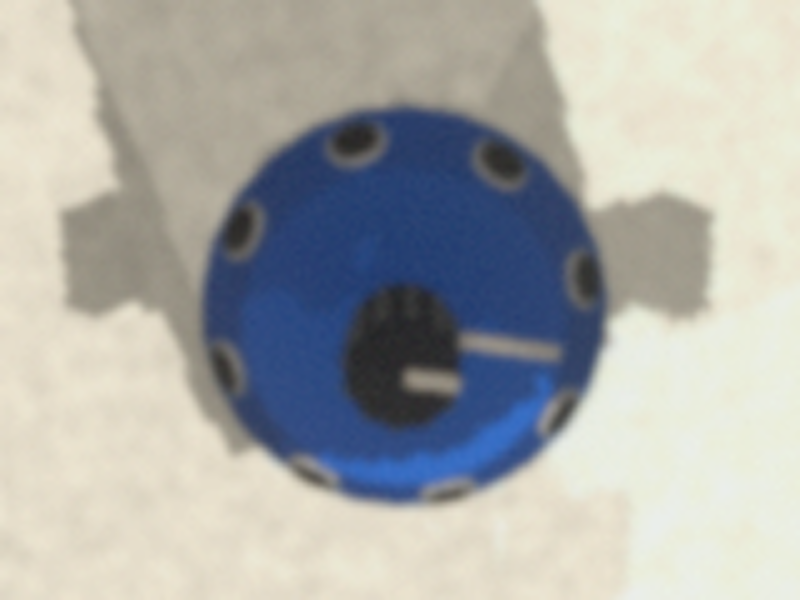

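The index line runs from crop (460,341) to (560,354), and the knob top is centred at image (253,189.5). I'll work out the rotor yaw.

```bash
python3 - <<'E'
from h import *
np.set_printoptions(precision=4,suppress=True)
z=np.load("w3.npz");p=z["p"];c={k:z[k] for k in("fov_y","cx","cy","position","rotation")}
h=cv2.cvtColor(p,cv2.COLOR_RGB2HSV).astype(int)
x=np.arange(267,285);v0=(116+(341+(x-173-460/5)*5*.13)/5)
L=[]
for u,v in zip(x,v0):
    V=np.arange(int(v)-4,int(v)+5);w=np.clip(p[V,u,0].astype(float)-60,0,None)
    if w.sum()>40:L.append((u,(w*V).sum()/w.sum()))
L=np.array(L);W=onplane(c,L[:,0],L[:,1],.03)
vx,vy,_,_=cv2.fitLine(W[:,:2].astype(np.float32),cv2.DIST_HUBER,0,1e-4,1e-4).ravel();print(len(L),np.degrees(np.arctan2(vy,vx)),W[[0,-1]])
for q in W[[3,8,-3]]:print(np.degrees(np.arctan2(q[1]+.0884,q[0]-.4843)))
E
```

```text
16 58.570896 [[ 0.4926 -0.0761  0.03  ]
 [ 0.5008 -0.0624  0.03  ]]
56.675996268471444
57.17821189516388
57.414374023339214
```

Request:
move_arm([
  [-0.0013, -0.0007, -0.03, 0, 0, 0, -1],
  [-0.0012, -0.0006, -0.035, 0, 0, 0, -1],
  [0, 0, -0.035, 0, 0, 0, -1],
  [0, 0, -0.026, 0, 0, 0, -1],
  [0, 0, -0.01, 0, 0, 0, -1],
], force=60)

```text
clock: 5.55
eef_pos: [0.483, -0.0886, 0.059]
tool_rot: [-3.14, -0.002, 2.738]
ft_force: [0.5, -0.8, 0.5]
opening: 0.0851
gripper_force: 0.0
```

Request:
move_arm([
  [0, 0, 0, 0, 0, 0, 0],
  [0, 0, 0, 0, 0, 0, 0.5],
  [0, 0, 0, 0, 0, 0, 1],
  [0, 0, 0, 0, 0, 0, 1],
  [0, 0, 0, 0, 0, 0, 1],
], force=60)

```text
clock: 6.18
eef_pos: [0.4845, -0.0885, 0.0611]
tool_rot: [3.141, 0.001, 2.738]
ft_force: [-1.0, 0.8, 6.2]
opening: 0.0203
gripper_force: 58.4
```

Request:
move_arm([
  [0, 0, 0, 0, 0, 0, 1],
  [0, 0, 0, 0, 0, 0, 1],
  [0, 0, 0, 0, 0, 0, 1],
  [0, 0, 0, 0, 0, 0, 1],
  [0, 0, 0, 0, 0, 0, 1],
])

```text
clock: 6.8
eef_pos: [0.4845, -0.0885, 0.0611]
tool_rot: [3.141, 0.001, 2.738]
ft_force: [-1.0, 0.5, 6.6]
opening: 0.0205
gripper_force: 58.4
```

Request:
move_arm([
  [0, 0, 0.004, 0, 0, 0, 1],
  [0, 0, 0.01, 0, 0, 0, 1],
  [0, 0, 0.035, 0, 0, 0, 1],
  [0, 0, 0.04, 0, 0, 0, 1],
  [0, 0, 0.04, 0, 0, 0, 1],
])

```text
clock: 7.42
eef_pos: [0.4835, -0.0888, 0.191]
tool_rot: [-3.141, 0.0, 2.737]
ft_force: [0.2, 0.3, -2.1]
opening: 0.0201
gripper_force: 58.8
```

Request:
move_arm([
  [0, 0, 0.03, 0, 0, 10, 1],
  [0, 0, 0.01, 0, 0, 10, 1],
  [0, 0, 0, 0, 0, 10, 1],
  [0, 0, 0, 0, 0, 10, 1],
  [0, 0, 0, 0, 0, 10, 1],
])

```text
clock: 8.05
eef_pos: [0.4836, -0.0888, 0.2298]
tool_rot: [-3.142, 0.0, -2.667]
ft_force: [0.3, -0.0, -1.5]
opening: 0.0204
gripper_force: 58.9
```

Request:
move_arm([
  [0, 0, 0, 0, 0, 0, 1],
  [0, 0, 0, 0, 0, 0, 1],
  [0, 0, 0, 0, 0, 0, 1],
  [0, 0, 0, 0, 0, 0, 1],
  [0, 0, 0, 0, 0, 0, 1],
])

```text
clock: 8.68
eef_pos: [0.4839, -0.0886, 0.2293]
tool_rot: [-3.142, -0.0, -2.673]
ft_force: [-0.2, -0.5, -2.6]
opening: 0.0202
gripper_force: 58.9
```

```bash
python3 - <<'E'
from h import *
np.set_printoptions(precision=4,suppress=True)
s=r.read_state();print(s["eef_pos"],s["tool_rot"],s["ft_force"],s["q"])
c=cam("wrist");p,d=viewer.get_image("wrist");np.savez("w4.npz",p=p,d=d,**c)
cv2.imwrite("pics/w4.png",cv2.convertScaleAbs(p[:,:,::-1],alpha=1.6))
print(c,proj(c,s["eef_pos"]+[0,0,-.03]),proj(c,s["eef_pos"]+[0,0,-.05]))
E
```

```text
[ 0.4839 -0.0886  0.2293] [-3.1416 -0.0001 -2.6733] [-0.1706 -0.4535 -2.5617] [-0.4333  0.011   0.5338  1.8994 -0.0059  1.2327  2.1414]
{'fov_y': 69.16489732316815, 'cx': 254.72502099943756, 'cy': 193.1358957463543, 'position': array([ 0.4228, -0.1195,  0.3473]), 'rotation': array([-0.273 ,  0.0009,  2.0393])} [254.9084 238.199 ] [254.9155 225.0511]
```

View pics/w4.png

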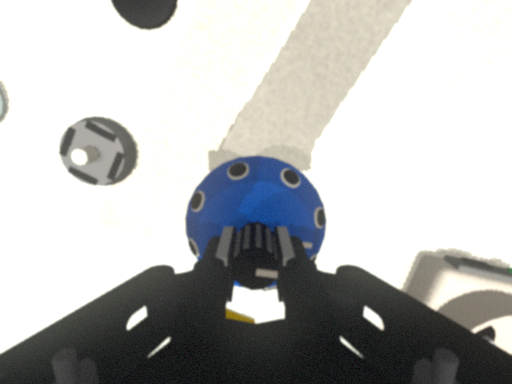

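The rotor is held level between the fingers: its disc spans u 186–326, and the knob index line shows at about (266,272). I'll check its centring and yaw in the hand.

```bash
python3 - <<'E'
from h import *
from scipy.optimize import least_squares
np.set_printoptions(precision=4,suppress=True)
def circ(c,p,zb,ctr,lim):
    m=blue(p); l=max(cv2.findContours(m,0,1)[0],key=cv2.contourArea)[:,0,:].astype(float)
    W=onplane(c,l[:,0],l[:,1],zb)[:,:2]; cd=Ro.from_euler("xyz",c["rotation"]).as_matrix()
    rel=W-ctr; up=rel@cd[:2,1]/np.linalg.norm(cd[:2,1]); rad=np.hypot(*rel.T)
    W=W[(up>lim)&(rad>.036)]
    s=least_squares(lambda q:np.hypot(W[:,0]-q[0],W[:,1]-q[1])-q[2],[*ctr,.045],loss="huber",f_scale=.0005)
    return s.x,len(W),np.sqrt(np.mean(s.fun**2))
def L(n):
    z=np.load(n);return z["p"],{k:z[k] for k in("fov_y","cx","cy","position","rotation")}
p,c=L("w3.npz");
for zb in(0,.006):print(circ(c,p,zb,np.array([.4842,-.0884]),0))
p,c=L("w4.npz");s=r.read_state()["eef_pos"]
for zb in(0,.006):print(circ(c,p,s[2]-.061+zb,s[:2],0))
# knob line
for n,box,dz in(("w3.npz",(240,184,270,200),.066),("w4.npz",(253,264,282,281),s[2]+.005)):
    p,c=L(n);x0,y0,x1,y1=box;g=p[y0:y1,x0:x1].astype(float).sum(2)
    m=(g>g.max()*.55).astype(np.uint8);k,l,st,ce=cv2.connectedComponentsWithStats(m);i=1+np.argmax(st[1:,4])
    v,u=np.nonzero(l==i);W=onplane(c,u+x0,v+y0,dz);vx,vy,_,_=cv2.fitLine(W[:,:2].astype(np.float32),2,0,1e-4,1e-4).ravel()
    print(st[i],"line yaw",np.degrees(np.arctan2(vy,vx)))
E
```

```text
(array([ 0.4841, -0.0888,  0.041 ]), 86, np.float64(0.0019108315087394503))
(array([ 0.4835, -0.0884,  0.0407]), 88, np.float64(0.0019184666963519444))
(array([ 0.4786, -0.0874,  0.0372]), 185, np.float64(0.001648635897659283))
(array([ 0.4763, -0.0886,  0.0356]), 195, np.float64(0.0018104473033856852))
[ 13   0  17  16 140] line yaw 73.12558
[  2   5  23  10 174] line yaw -71.47413
```

Request:
move_arm([
  [0.0056, 0.025, 0, 0, 0, 0, 1],
  [0.0056, 0.038, 0, 0, 0, 0, 1],
  [0.0056, 0.038, 0, 0, 0, 0, 1],
  [0.0056, 0.038, 0, 0, 0, 0, 1],
  [0.0056, 0.038, 0, 0, 0, 0, 1],
])

```text
clock: 9.35
eef_pos: [0.512, 0.0896, 0.2293]
tool_rot: [-3.142, 0.0, -2.673]
ft_force: [0.1, 0.2, -2.6]
opening: 0.0205
gripper_force: 58.9
```

Request:
move_arm([
  [0.0056, 0.038, 0, 0, 0, 0, 1],
  [0.0056, 0.038, 0, 0, 0, 0, 1],
  [0.0056, 0.038, 0, 0, 0, 0, 1],
  [0.0056, 0.035, 0, 0, 0, 0, 1],
  [0.006, 0.0177, 0, 0, 0, 0, 1],
])

```text
clock: 9.98
eef_pos: [0.54, 0.2573, 0.229]
tool_rot: [3.141, -0.0, -2.671]
ft_force: [0.1, -0.0, -2.0]
opening: 0.0202
gripper_force: 58.9
```

Request:
move_arm([
  [0, 0, 0, 0, 0, 0, 1],
  [0, 0, 0, 0, 0, 0, 1],
  [0, 0, 0, 0, 0, 0, 1],
  [0, 0, 0, 0, 0, 0, 1],
  [0, 0, 0, 0, 0, 0, 1],
])

```text
clock: 10.6
eef_pos: [0.5403, 0.2548, 0.2295]
tool_rot: [3.142, 0.0, -2.673]
ft_force: [-0.8, 0.2, -1.6]
opening: 0.0202
gripper_force: 58.9
```

```bash
python3 - <<'E'
from h import *
s=r.read_state();print(s["eef_pos"],s["tool_rot"],s["ft_force"],s["q"])
E
```

```text
[0.54032763 0.25475197 0.22947455] [ 3.14158903e+00  2.25523629e-04 -2.67319566e+00] [-0.82084994  0.16293824 -1.62660636] [-0.74982471  0.24338529  0.27917414  1.6479462  -0.06981128  1.25982175
  1.58209621]
```

Request:
move_arm([
  [0, 0.0003, -0.015, 0, 0, 0, 1],
  [0, 0, -0.02, 0, 0, 0, 1],
  [0, 0, -0.02, 0, 0, 0, 1],
  [0, 0, -0.012, 0, 0, 0, 1],
  [0, 0, -0.003, 0, 0, 0, 1],
])

```text
clock: 11.22
eef_pos: [0.5398, 0.2552, 0.1582]
tool_rot: [-3.141, -0.002, -2.673]
ft_force: [0.8, 0.5, -1.6]
opening: 0.0202
gripper_force: 58.9
```

Request:
move_arm([
  [0, 0, -0.002, 0, 0, 0, 1],
  [0, 0, -0.002, 0, 0, 0, 1],
  [0, 0, -0.002, 0, 0, 0, 1],
  [0, 0, -0.002, 0, 0, 0, 1],
  [0, 0, -0.002, 0, 0, 0, 1],
])

```text
clock: 11.85
eef_pos: [0.5403, 0.2554, 0.1493]
tool_rot: [-3.142, 0.0, -2.673]
ft_force: [-0.3, -0.8, -2.1]
opening: 0.0201
gripper_force: 58.9
```

Request:
move_arm([
  [0, 0, -0.001, 0, 0, 0, 1],
  [0, 0, -0.001, 0, 0, 0, 1],
  [0, 0, -0.001, 0, 0, 0, 1],
  [0, 0, -0.001, 0, 0, 0, 1],
  [0, 0, 0, 0, 0, 0, 1],
])

```text
clock: 12.48
eef_pos: [0.5405, 0.2553, 0.1455]
tool_rot: [-3.141, 0.0, -2.673]
ft_force: [-0.5, -1.0, 0.9]
opening: 0.0204
gripper_force: 59.0
```

Request:
move_arm([
  [0, 0, -0.001, 0, 0, 0, 1],
  [0, 0, -0.001, 0, 0, 0, 1],
  [0, 0, -0.001, 0, 0, 0, 1],
  [0, 0, -0.001, 0, 0, 0, 1],
  [0, 0, 0, 0, 0, 0, 1],
])

```text
clock: 13.1
eef_pos: [0.541, 0.2559, 0.1425]
tool_rot: [3.141, 0.002, -2.673]
ft_force: [0.3, -0.7, 7.1]
opening: 0.0205
gripper_force: 59.7
```

Request:
move_arm([
  [0, 0, -0.0007, 0, 0, 0, 1],
  [0, 0, -0.0007, 0, 0, 0, 1],
  [0, 0, -0.0006, 0, 0, 0, 1],
  [0, 0, 0, 0, 0, 0, 1],
  [0, 0, 0, 0, 0, 0, 1],
])

```text
clock: 13.72
eef_pos: [0.5402, 0.2555, 0.1391]
tool_rot: [-3.142, -0.0, -2.673]
ft_force: [1.0, 1.3, -0.0]
opening: 0.0202
gripper_force: 59.1
```

Request:
move_arm([
  [0, 0, -0.0007, 0, 0, 0, 1],
  [0, 0, -0.0007, 0, 0, 0, 1],
  [0, 0, -0.0006, 0, 0, 0, 1],
  [0, 0, 0, 0, 0, 0, 1],
  [0, 0, 0, 0, 0, 0, 1],
])

```text
clock: 14.35
eef_pos: [0.5401, 0.2553, 0.137]
tool_rot: [-3.141, -0.001, -2.673]
ft_force: [0.6, 0.9, -2.2]
opening: 0.0206
gripper_force: 58.9
```

Request:
move_arm([
  [0, 0, -0.0007, 0, 0, 0, 1],
  [0, 0, -0.0007, 0, 0, 0, 1],
  [0, 0, -0.0006, 0, 0, 0, 1],
  [0, 0, 0, 0, 0, 0, 1],
  [0, 0, 0, 0, 0, 0, 1],
])

```text
clock: 14.98
eef_pos: [0.5402, 0.2554, 0.1352]
tool_rot: [-3.142, -0.0, -2.673]
ft_force: [0.1, -0.6, -1.7]
opening: 0.0204
gripper_force: 59.1
```

Request:
move_arm([
  [0, 0, -0.0005, 0, 0, 0, 1],
  [0, 0, -0.0005, 0, 0, 0, 1],
  [0, 0, -0.0003, 0, 0, 0, 1],
  [0, 0, 0, 0, 0, 0, 1],
  [0, 0, 0, 0, 0, 0, 1],
])

```text
clock: 15.6
eef_pos: [0.5403, 0.2554, 0.134]
tool_rot: [-3.142, 0.0, -2.673]
ft_force: [-0.3, 0.2, -1.5]
opening: 0.0202
gripper_force: 59.1
```

Request:
move_arm([
  [0, 0, -0.0004, 0, 0, 0, 1],
  [0, 0, -0.0004, 0, 0, 0, 1],
  [0, 0, -0.0004, 0, 0, 0, 1],
  [0, 0, 0, 0, 0, 0, 1],
  [0, 0, 0, 0, 0, 0, 1],
])

```text
clock: 16.23
eef_pos: [0.5404, 0.2554, 0.133]
tool_rot: [3.142, 0.0, -2.673]
ft_force: [-0.5, -1.2, 0.3]
opening: 0.0203
gripper_force: 59.2
```

Request:
move_arm([
  [0, 0, -0.0004, 0, 0, 0, 1],
  [0, 0, -0.0003, 0, 0, 0, 1],
  [0, 0, -0.0003, 0, 0, 0, 1],
  [0, 0, 0, 0, 0, 0, 1],
  [0, 0, 0, 0, 0, 0, 1],
])

```text
clock: 16.85
eef_pos: [0.5406, 0.2555, 0.1327]
tool_rot: [3.141, 0.001, -2.673]
ft_force: [-2.6, -1.0, 8.1]
opening: 0.0203
gripper_force: 60.0
```

Request:
move_arm([
  [0, 0, -0.0003, 0, 0, 0, 1],
  [0, 0, -0.0003, 0, 0, 0, 1],
  [0, 0, 0, 0, 0, 0, 1],
  [0, 0, 0, 0, 0, 0, 1],
  [0, 0, 0, 0, 0, 0, 1],
])

```text
clock: 17.48
eef_pos: [0.5407, 0.2556, 0.1325]
tool_rot: [3.141, 0.001, -2.673]
ft_force: [-3.9, -1.5, 12.0]
opening: 0.0206
gripper_force: 60.3
```

Request:
move_arm([
  [0, 0, -0.0003, 0, 0, 0, 1],
  [0, 0, -0.0002, 0, 0, 0, 1],
  [0, 0, 0, 0, 0, 0, 1],
  [0, 0, 0, 0, 0, 0, 1],
  [0, 0, 0, 0, 0, 0, 1],
])

```text
clock: 18.1
eef_pos: [0.5408, 0.2556, 0.1324]
tool_rot: [3.141, 0.002, -2.673]
ft_force: [-5.0, -3.5, 14.8]
opening: 0.0203
gripper_force: 60.6
```

Request:
move_arm([
  [0, 0, -0.0003, 0, 0, 0, 1],
  [0, 0, -0.0003, 0, 0, 0, 1],
  [0, 0, 0, 0, 0, 0, 1],
  [0, 0, 0, 0, 0, 0, 1],
  [0, 0, 0, 0, 0, 0, 1],
])

```text
clock: 18.73
eef_pos: [0.5409, 0.2557, 0.1323]
tool_rot: [3.141, 0.002, -2.673]
ft_force: [-5.4, -4.1, 18.2]
opening: 0.0205
gripper_force: 61.0
```

```bash
python3 - <<'E'
from h import *
np.set_printoptions(precision=4,suppress=True)
s=r.read_state();print(s)
E
```

```text
{'clock': 18.725, 'q': array([-0.7374,  0.3266,  0.2676,  1.7545, -0.0974,  1.0714,  1.6028]), 'joint_velocities': array([-0.0002,  0.0004, -0.0002, -0.0002,  0.0016,  0.001 ,  0.0018]), 'joint_torque': array([  0.0164, -49.8711,   3.6053, -32.5704,  -0.0234,  -2.5873,
        -0.0001]), 'eef_pos': array([0.5409, 0.2557, 0.1323]), 'tool_rot': array([ 3.141 ,  0.0019, -2.6729]), 'ft_force': array([-5.3546, -4.131 , 18.2122]), 'wrist_torque': array([-0.7589,  1.4681,  0.0461]), 'gripper_force': 60.980679988861084, 'opening': 0.020457789362514543}
```

Request:
move_arm([
  [0, 0, 0.0005, 0, 0, 0, 1],
  [0, 0, 0.0005, 0, 0, 0, 1],
  [0, 0, 0.0005, 0, 0, 0, 1],
  [0, 0, 0.0005, 0, 0, 0, 1],
  [0, 0, 0.0005, 0, 0, 0, 1],
])

```text
clock: 19.35
eef_pos: [0.5404, 0.2555, 0.1329]
tool_rot: [3.142, 0.0, -2.673]
ft_force: [-2.0, -1.2, 1.5]
opening: 0.0201
gripper_force: 60.1
```

Request:
move_arm([
  [0, 0, 0.0004, 0, 0, 0, 1],
  [0, 0, 0.0004, 0, 0, 0, 1],
  [0, 0, 0.0003, 0, 0, 0, 1],
  [0, 0, 0.0002, 0, 0, 0, 1],
  [0, 0, 0.0002, 0, 0, 0, 1],
])

```text
clock: 19.98
eef_pos: [0.5402, 0.2553, 0.1339]
tool_rot: [-3.141, -0.0, -2.673]
ft_force: [0.0, 0.3, -1.1]
opening: 0.0206
gripper_force: 59.5
```

Request:
move_arm([
  [0, 0, 0.0002, 0, 0, 0, 1],
  [0, 0, 0.0002, 0, 0, 0, 1],
  [0, 0, 0.0002, 0, 0, 0, 1],
  [0, 0, 0.0002, 0, 0, 0, 1],
  [0, 0, 0.0002, 0, 0, 0, 1],
])

```text
clock: 20.6
eef_pos: [0.5403, 0.2554, 0.1351]
tool_rot: [-3.142, 0.0, -2.673]
ft_force: [0.0, 0.1, -1.9]
opening: 0.02
gripper_force: 59.5
```

Request:
move_arm([
  [0, 0, 0.0002, 0, 0, 0, 1],
  [0, 0, 0.0002, 0, 0, 0, 1],
  [0, 0, 0.0002, 0, 0, 0, 1],
  [0, 0, 0.0002, 0, 0, 0, 1],
  [0, 0, 0.0002, 0, 0, 0, 1],
])

```text
clock: 21.22
eef_pos: [0.5402, 0.2553, 0.1359]
tool_rot: [-3.141, -0.0, -2.673]
ft_force: [0.7, 0.9, -4.8]
opening: 0.0202
gripper_force: 58.8
```

Request:
move_arm([
  [0, 0, 0.0002, 0, 0, 0, 1],
  [0, 0, 0.0002, 0, 0, 0, 1],
  [0, 0, 0.0002, 0, 0, 0, 1],
  [0, 0, 0.0001, 0, 0, 0, 1],
  [0, 0, 0.0001, 0, 0, 0, 1],
])

```text
clock: 21.85
eef_pos: [0.54, 0.2552, 0.1364]
tool_rot: [-3.141, -0.001, -2.673]
ft_force: [1.8, 0.8, -12.9]
opening: 0.0202
gripper_force: 59.0
```

Request:
move_arm([
  [0, 0, 0.0001, 0, 0, 0, 1],
  [0, 0, 0, 0, 0, 0, 1],
  [0, 0, 0, 0, 0, 0, 1],
  [0, 0, 0, 0, 0, 0, 1],
  [0, 0, 0, 0, 0, 0, 1],
])

```text
clock: 22.48
eef_pos: [0.54, 0.2553, 0.1367]
tool_rot: [-3.142, -0.001, -2.673]
ft_force: [2.0, 1.2, -16.5]
opening: 0.0199
gripper_force: 59.1
```

Request:
move_arm([
  [0, 0, -0.0002, 0, 0, 0, 1],
  [0, 0, -0.0001, 0, 0, 0, 1],
  [0, 0, 0, 0, 0, 0, 1],
  [0, 0, 0, 0, 0, 0, 1],
  [0, 0, 0, 0, 0, 0, 1],
])

```text
clock: 23.1
eef_pos: [0.5402, 0.2554, 0.1367]
tool_rot: [-3.142, -0.0, -2.673]
ft_force: [0.4, 1.0, -16.1]
opening: 0.0201
gripper_force: 59.2
```

Request:
move_arm([
  [0, 0, -0.0001, 0, 0, 0, 1],
  [0, 0, -0.0001, 0, 0, 0, 1],
  [0, 0, -0.0001, 0, 0, 0, 1],
  [0, 0, 0, 0, 0, 0, 1],
  [0, 0, 0, 0, 0, 0, 1],
])

```text
clock: 23.72
eef_pos: [0.5403, 0.2554, 0.1365]
tool_rot: [3.142, 0.0, -2.673]
ft_force: [-0.6, 0.4, -14.0]
opening: 0.0204
gripper_force: 59.5
```

Request:
move_arm([
  [0, 0, 0, 0, 0, 0, 1],
  [0, 0, 0, 0, 0, 0, 1],
  [0, 0, 0, 0, 0, 0, 1],
  [0, 0, 0, 0, 0, 0, 1],
  [0, 0, 0, 0, 0, 0, 1],
])

```text
clock: 24.35
eef_pos: [0.5403, 0.2554, 0.1364]
tool_rot: [3.142, 0.0, -2.673]
ft_force: [-0.5, -0.4, -13.6]
opening: 0.0206
gripper_force: 59.6
```

Request:
move_arm([
  [0, 0, 0.0001, 0, 0, 0, 1],
  [0, 0, 0, 0, 0, 0, 1],
  [0, 0, 0, 0, 0, 0, 1],
  [0, 0, 0, 0, 0, 0, 1],
  [0, 0, 0, 0, 0, 0, 1],
])

```text
clock: 24.98
eef_pos: [0.5403, 0.2554, 0.1365]
tool_rot: [-3.142, -0.0, -2.673]
ft_force: [-0.5, -0.7, -12.9]
opening: 0.0204
gripper_force: 59.5
```

Request:
move_arm([
  [0, 0, 0, 0, 0, 0, 1],
  [0, 0, 0, 0, 0, 0, 1],
  [0, 0, 0, 0, 0, 0, 1],
  [0, 0, 0, 0, 0, 0, 1],
  [0, 0, 0, 0, 0, 0, 1],
])

```text
clock: 25.6
eef_pos: [0.5403, 0.2554, 0.1365]
tool_rot: [-3.142, 0.0, -2.673]
ft_force: [0.2, 0.4, -13.7]
opening: 0.0205
gripper_force: 59.5
```

The pull held at about 12 N on the lock for nearly 2 s, so I'll let it down gently.

Request:
move_arm([
  [0, 0, -0.0002, 0, 0, 0, 1],
  [0, 0, -0.0002, 0, 0, 0, 1],
  [0, 0, -0.0003, 0, 0, 0, 1],
  [0, 0, -0.0003, 0, 0, 0, 1],
  [0, 0, -0.0003, 0, 0, 0, 1],
])

```text
clock: 26.22
eef_pos: [0.5408, 0.2557, 0.1359]
tool_rot: [3.141, 0.001, -2.673]
ft_force: [-0.8, -0.7, -5.2]
opening: 0.0205
gripper_force: 60.5
```

Request:
move_arm([
  [0, 0, -0.0005, 0, 0, 0, 1],
  [0, 0, -0.0005, 0, 0, 0, 1],
  [0, 0, -0.0005, 0, 0, 0, 1],
  [0, 0, -0.0004, 0, 0, 0, 1],
  [0, 0, 0, 0, 0, 0, 1],
])

```text
clock: 26.85
eef_pos: [0.5403, 0.2554, 0.1333]
tool_rot: [-3.142, 0.0, -2.673]
ft_force: [0.8, 0.1, -1.6]
opening: 0.0204
gripper_force: 60.8
```

Request:
move_arm([
  [0, 0, -0.0003, 0, 0, 0, 1],
  [0, 0, -0.0002, 0, 0, 0, 1],
  [0, 0, -0.0002, 0, 0, 0, 1],
  [0, 0, 0, 0, 0, 0, 1],
  [0, 0, 0, 0, 0, 0, 1],
])

```text
clock: 27.48
eef_pos: [0.5404, 0.2555, 0.1329]
tool_rot: [3.142, 0.0, -2.673]
ft_force: [-1.4, -0.0, 4.0]
opening: 0.0201
gripper_force: 61.1
```

Request:
move_arm([
  [0, 0, 0, 0, 0, 0, 0.4],
  [0, 0, 0, 0, 0, 0, 0.2],
  [0, 0, 0, 0, 0, 0, 0],
  [0, 0, 0, 0, 0, 0, 0],
  [0, 0, 0, 0, 0, 0, 0],
])

```text
clock: 28.1
eef_pos: [0.5403, 0.2554, 0.1326]
tool_rot: [-3.142, -0.0, -2.673]
ft_force: [0.5, -0.2, -0.5]
opening: 0.0425
gripper_force: 0.0
```

Request:
move_arm([
  [0, 0, 0.005, 0, 0, 0, 0],
  [0, 0, 0.015, 0, 0, 0, 0],
  [0, 0, 0.03, 0, 0, 0, 0],
  [0, 0, 0.03, 0, 0, 0, 0],
  [0, 0, 0.02, 0, 0, 0, 0],
])

```text
clock: 28.72
eef_pos: [0.5409, 0.2555, 0.2356]
tool_rot: [3.141, 0.003, -2.673]
ft_force: [0.5, -1.1, -1.1]
opening: 0.0428
gripper_force: 0.0
```

Request:
move_arm([
  [0, 0, 0, 0, 0, 0, 0],
  [0, 0, 0, 0, 0, 0, 0],
  [0, 0, 0, 0, 0, 0, 0],
  [0, 0, 0, 0, 0, 0, 0],
  [0, 0, 0, 0, 0, 0, 0],
])

```text
clock: 29.35
eef_pos: [0.5402, 0.2553, 0.2322]
tool_rot: [-3.141, -0.001, -2.673]
ft_force: [-0.3, 0.7, -0.4]
opening: 0.0429
gripper_force: 0.0
```

```bash
python3 - <<'E'
from h import *
np.set_printoptions(precision=4,suppress=True)
s=r.read_state();print(s["eef_pos"],s["ft_force"])
c=cam("wrist");p,d=viewer.get_image("wrist")
cv2.imwrite("pics/w5.png",cv2.convertScaleAbs(p[:,:,::-1],alpha=1.6))
vv,uu=np.mgrid[0:384,0:512]; P=depthpt(c,uu,vv,d)
rr=np.hypot(P[...,0]-.5403,P[...,1]-.2553)
k=(rr<.009)&(P[...,2]<.15)&(P[...,2]>.125);print("knob top",np.median(P[k],0),k.sum(),"expect .1385")
k=(rr<.028)&(rr>.018)&(P[...,2]<.12)&(P[...,2]>.09);print("top",np.median(P[k],0),k.sum(),"expect .1025")
E
```

```text
[0.5402 0.2553 0.2322] [-0.3243  0.6818 -0.4363]
knob top [0.5401 0.2553 0.1385] 384 expect .1385
top [0.5359 0.252  0.1024] 1499 expect .1025
```

View pics/w5.png

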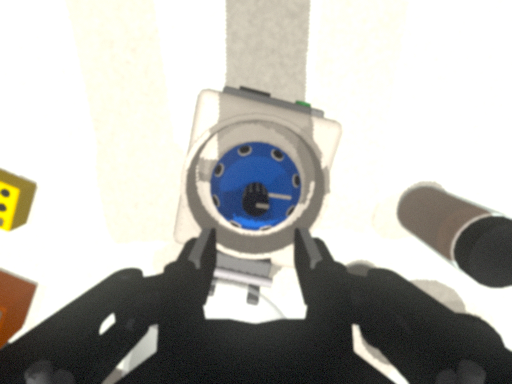

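The rotor sits level and centred in the bowl, with its knob at (257,200). Its heights match the fully home position: knob top 138.5 mm, disc top 102.4 mm. The gripper is clear, so I'm handing in.

```bash
python3 -c "
from cell import workorder
print(workorder.hand_in())"
```

```text
the job is handed in; nothing more can be done
None
```

The rotor is home and locked on the drive shaft, pressed on with about 20 N; the pull test read about 14.5 N on the lock for roughly half a second before I held it at about 12 N for nearly two seconds, then let it down, let go and handed the job in.

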